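# Close two storage jars and hold the nitrogen purge lever open

## Robot

A 7-joint arm with a two-finger parallel gripper is mounted at the origin on the work surface. World frame = base frame: x ahead of the robot, y to its left, z up, the work surface at z = 0. Lengths are in m, angles in rad, forces in N, time in s.
With the tool pointing down it reaches from about 0.425 to 0.875 m from the base axis. Payload 4.7 kg.
Tool frame: the origin (TCP) lies midway between the tips of the shut fingers; the grasp point (between the pads) lies 19 mm behind it (manip.pinch_z is the distance from the TCP to the grasp point, in m); z points along the fingers, y is the direction in which the jaws open and shut (so a half turn about z gives the same grasp; the last joint's range is limited). The gripper opens to 87 mm and grips with 3 to 60 N. Pads are 19 mm wide; open, the fingers measure 117 mm over their backs; the gripper's body (75 mm by 190 mm) begins 51 mm behind the grasp point.
Start: joints at [1.348, 0.321, -0.07, 1.45, 0.023, 1.371, -0.057], TCP at [0.152, -0.632, 0.223] pointing down, gripper open.
Joint ranges: [-2.86, 2.86], [-0.3, 2.09], [-1.38, 1.24], [0.06, 2.45], [-1.56, 4.7], [0.09, 2.05], [-2.69, 2.69]. Speed limits (rad/s): [2.57, 2.57, 3.14, 3.14, 3.14, 3.14, 3.14].

## Interface

Orientations are given as a unit quaternion [w, x, y, z].
In Python, from bench import manip gives the robot as it stands.
- The arm moves only by the tool arm_command, never from a script. Its argument "targets" is a list of rows, each an object of numbers: "dx", "dy", "dz": the shift along the tool's x, y, z in units of 50 mm (1.0 is 50 mm); "turn": the turn about the tool's z in degrees. A call has 1 to 8 rows; each row shifts and turns the pose as measured when the row begins, along the tool's axes as they then stand; what a row does not reach is not made up. A row lasts 1/8 s, in which the tool goes at most 62.5 mm and 10.7 degrees, less where a joint would pass 70% of its speed; a pose out of reach is approached as far as the arm can. A call is refused whole if a number of a shift passes 1 or a number of a turn 10.7, either way. A call with a gripper value outside its range is refused whole. "jaw" is the opening, from 0 (shut) to 1 (fully open), set as the call begins (left out, the last holds). The fingers move at their own pace and stop on an object; "newtons" is the grip in N (left out, the last holds). Time passes only in rows, so rows that do not move let the fingers close. It gives the time, the measured TCP pose, the force and the opening at its end, in the units of the state.
- manip.state(): the state, without advancing time (a new reading comes with each control period).
- manip.camera(name): name is "scene" or "top" or "wrist"; returns a dict with "pixels" (400x640x3 uint8, red, green, blue), "z_map" (400x640 float32, m along the optical axis (not along the pixel's ray), 0 where there is no reading), "fx", "fy", "cx", "cy" (pixels), "D" ([k1, k2, p1, p2, k3] as OpenCV has them; the pictures are not rectified), "R" (3x3) and "t" (3): a world point X has camera coordinates R X + t; the wrist camera has in their place "mount" (4x4, takes a point from camera to tool coordinates, whose origin is the TCP and whose axes are the flange's). Camera axes: x right, y down, z forward; pixel columns grow to the right and rows downward; lengths in m; the calibration is good to about 2 mm. A picture is of the moment at which its call begins: read the wrist's pose just before it.
- manip.hand_in(): hands the job in, once; it reports no verdict.
The state is a dict: "t": time; "joint_positions": joint angles; "joint_vel": joint speeds; "joint_efforts": joint torques, N m; "tool_pos": TCP position; "tcp_rot": TCP orientation; "force": force on the tool from outside, world axes, zero at the start; "torque": the same for the moment, N m; "finger_gap": finger opening in m.
Only numpy, scipy, OpenCV 4.12 (cv2) and the standard library are available. Lean on these libraries where they do the work, as an engineer would, in place of code of your own. Each camera call takes 0.05 s, during which the arm holds its last target.

## Task

Purge the two nitrogen storage jars on the bench. First press the lids of both jars down until they are fully home on their rims; only then flip the locking catch up and right back off the lever of the gas valve, and pull the lever by its grip, towards you, to its open stop. The lever springs shut, so keep hold of it: finish while still holding it fully open, and leave the other glassware, bottles and tools where they stand.

Things in the scene. Friction and masses are not known exactly. Their poses are not given: they have to be found in the camera images.
- lid_tall (a joint): Height (m) by which the lid of the tall jar stands proud of its rim: 0 = fully home, flange flat on the rim; at the start 0.006 to 0.012. A tight O-ring fit: it slides straight down under a push of about 7 N (up to 15 N is plenty), stops hard at 0, and stays where it is left.
- lid_tall_top (a point): Centre of the flat top of the round black knob (42 mm across) on the lid of the tall jar: the place to press. With the lid home this point is 167 mm above the bench. The aluminium lid is 98 mm across; the knob stands 22 mm above it, higher than the small brass vent 33 mm to one side.
- jar_tall: The tall jar, fixed to the bench: clear barrel 90 mm across, steel rim 98 mm across and 135 mm above the bench; origin at the centre of its underside. The two jars look alike but for their height, and either may stand to the robot's right of the other.
- lid_short (a joint): Height (m) by which the lid of the short jar stands proud of its rim: 0 = fully home, flange flat on the rim; at the start 0.006 to 0.012. A tight O-ring fit: it slides straight down under a push of about 7 N (up to 15 N is plenty), stops hard at 0, and stays where it is left.
- lid_short_top (a point): Centre of the flat top of the round black knob (42 mm across) on the lid of the short jar: the place to press. With the lid home this point is 122 mm above the bench. The aluminium lid is 98 mm across; the knob stands 22 mm above it, higher than the small brass vent 33 mm to one side.
- jar_short: The short jar, fixed to the bench: clear barrel 90 mm across, steel rim 98 mm across and 90 mm above the bench; origin at the centre of its underside. The two jars look alike but for their height, and either may stand to the robot's right of the other.
- turret: White bench gas turret with a steel valve on top, fixed to the bench; origin at the centre of its foot, z up. Its -x side roughly faces the robot (yaw -0.15 to 0.45). Valve body 36 mm wide, up to 119 mm high. A gauge stands off on its -y side (to y = -86 mm, 128 mm high), an outlet tube on its +x side (to x = 101 mm, 108 mm high).
- lever_axis (a point): Point on the lever's vertical pivot axis, at the lever's mid height, 138 mm above the bench, over the turret's origin. Axes as turret.
- lever (a joint): Angle (rad) of the valve lever about the vertical: 0 = shut, lever pointing along the turret's +y; it opens counter-clockwise seen from above, its end coming round towards the turret's -x side; 1.2 = fully open, a hard stop. A spring returns it to 0: it takes about 2 N at the grip to start and 6 N at the stop. While the catch is down the lever can move only about 0.1 rad.
- lever_grip (a point): Black ribbed grip of the lever, a level bar 84 mm long, 22 mm wide, 16 mm tall, this point at its centre, 128 mm from the lever's axis, 138 mm above the bench; its long side is its y axis (pointing away from the lever's axis); it turns with the lever. Free space below it. Between it and the axis the lever is a flat steel bar 20 mm wide.
- catch (a joint): Angle (rad) of the locking catch about its level pivot: 0 = down, hooked over the bare part of the lever so that it cannot be pulled; it flips up and back over the pivot, away from the lever's front, to its rest at 2.2. It clears the lever above about 0.5. It moves at a touch: let go below 1.2 it drops shut, beyond 1.45 it falls back to its rest.
- catch_pivot (a point): Catch pivot, 134 mm above the bench: 30 mm in +x and 55 mm in +y of the lever's axis in the turret's axes; the pivot line runs along the turret's y. Two steel ears, 23 mm apart over all, flank the catch there, up to 142 mm above the bench.
- catch_tab (a point): Centre of the catch's thumb tab, a steel block 30 mm long, 12 mm wide (along the pivot line), 18 mm tall; moves with the catch on a 65 mm circle about the pivot line. Catch down: 64 mm from the pivot towards the turret's -x side, 145 mm above the bench, in front of the lever, free to pinch from above across its 12 mm. The whole catch is a dark steel hook 12 mm wide.
- reagent_bottle: Bystander, not to be disturbed: amber glass jar, 62 mm across, 125 mm tall; origin at the centre of its underside.
- dropper_bottle: Bystander, not to be disturbed: small amber bottle, 36 mm across, 75 mm tall; origin at the centre of its underside.
- beaker: Bystander, not to be disturbed: clear glass beaker, 66 mm across, 75 mm tall; origin at the centre of its underside.
- flask: Bystander, not to be disturbed: clear conical flask, 78 mm across at the foot, 118 mm tall; origin at the centre of its underside.
- petri_dish: Bystander, not to be disturbed: flat clear dish, 93 mm across, 16 mm tall; origin at the centre of its underside.
- salt_jar: Bystander, not to be disturbed: white plastic jar, 68 mm across, 85 mm tall; origin at the centre of its underside.
- spatula: Bystander, not to be disturbed: thin steel double-ended lab spatula lying flat, 185 mm long; origin at the centre of its underside.
Things that resemble listed ones, but are neither listed nor needed, are in the scene too. Leave any blue or green look-alike of the jar_short alone. What is shaped like the jar_tall but purple is not meant.

How it is judged:
On the way, in this order (a step that is already met when the one before it is completed fails the run):
1. both lids are pressed fully home (value of joint each of lid_tall, lid_short below 0.002 m), for 0.2 s.
2. the catch is flipped back off the lever (value of joint catch above 1.5 rad), for 0.2 s.
3. the lever is pulled to its open stop (value of joint lever above 1.1 rad), for 0.2 s.
At the end, for the whole second after the job is handed in: Through the last second the lever is held within 0.1 rad of its open stop (above 1.1 rad) by the gripper's fingers on its grip (over 2 N), the catch is flipped back (above 1.5 rad, at rest at 2.2 when let go) and both lids are within 2 mm of fully home (all of step 1 and value of joint lever above 1.1 rad and contact force between the fingers and lever above 2 N and value of joint catch above 1.5 rad); the arm keeps its last pose, push and grip.
It fails at once if a bystander (bottle, jar, beaker, flask, dish, spatula) is pushed more than 30 mm or tipped over (distance of any of reagent_bottle, dropper_bottle, beaker, flask, petri_dish, salt_jar, spatula from where it was at the start of the episode above 0.03 m or angle between any of reagent_bottle, dropper_bottle, beaker, flask, petri_dish, salt_jar's own z axis and vertical above 0.5 rad).
It also fails if it takes over 61 s, if anything falls off the work surface, if the arm or the gripper's body presses on something with over 40 N, if the wrist force passes 120 N, or if a joint passes its speed limit or range.

## Working session

There is one attempt and no reset: what is moved stays moved. The work goes in short steps, Python scripts to look and compute and a tool call to move; the robot and the scene stay as the last step left them, time stands still between calls to the robot, and variables do not carry over. Pictures are saved under pics/ and viewed, and the job is handed in when it is done.

Besides the shell and the picture viewer there is one more tool, called after "Request:" as name(argument=value, ...), one argument or row to a line, values as JSON. arm_command: Moves the arm, as the interface text tells. Its arguments: {"type":"object","properties":{"targets":{"type":"array"},"jaw":{"type":"number"},"newtons":{"type":"number"}},"required":["targets"]}

```bash
mkdir -p pics; ls
cat > h.py <<'E'
import numpy as np, cv2
from bench import manip
def grab(n):
    c=manip.camera(n); return c
def save(c,f,crop=None,s=1):
    im=c["pixels"][:,:,::-1]
    if crop: x0,y0,x1,y1=crop; im=im[y0:y1,x0:x1]
    if s!=1: im=cv2.resize(im,None,fx=s,fy=s,interpolation=cv2.INTER_CUBIC)
    cv2.imwrite("pics/"+f,im)
def K(c): return np.array([[c["fx"],0,c["cx"]],[0,c["fy"],c["cy"]],[0,0,1.]])
def rays(c,uv):
    p=cv2.undistortPoints(np.array(uv,float).reshape(-1,1,2),K(c),np.array(c["D"],float)).reshape(-1,2)
    return np.c_[p,np.ones(len(p))]
def onplane(c,uv,z):
    R=np.array(c["R"]);t=np.array(c["t"]);o=-R.T@t
    d=rays(c,uv)@R
    return o+d*((z-o[2])/d[:,2])[:,None]
def depthpt(c,uv):
    uv=np.array(uv).reshape(-1,2)
    z=np.array([c["z_map"][int(round(v)),int(round(u))] for u,v in uv])
    P=rays(c,uv)*z[:,None]
    return (P-np.array(c["t"]))@np.array(c["R"])
def cloud(c):
    v,u=np.mgrid[0:400,0:640]
    P=rays(c,np.c_[u.ravel(),v.ravel()])*c["z_map"].reshape(-1,1)
    return ((P-np.array(c["t"]))@np.array(c["R"])).reshape(400,640,3)
E
python3 - <<'E'
from h import *
import pickle
for n in ("scene","top"):
    c=grab(n); save(c,n+"0.png",s=1.25); pickle.dump(c,open(n+".pkl","wb"))
    print(n,-np.array(c["R"]).T@c["t"],c["fx"],c["D"])
print(manip.state()); print(manip.pinch_z)
E
```

```text
pics
scene [ 1.12221571 -0.07100695  1.11876622] 430.82430748934905 [-0.05525357  0.          0.          0.          0.        ]
top [ 1.79253317e-01 -1.01502266e-04  1.51699523e+00] 517.4112676952582 [-0.12713693  0.          0.          0.          0.        ]
{'t': 0.1, 'joint_positions': array([ 1.34809528,  0.32175516, -0.07009796,  1.45156999,  0.02261054,
        1.37076779, -0.05692476]), 'joint_vel': array([ 0.00095659, -0.00248733,  0.00019456, -0.00323016, -0.00013296,
       -0.00075644,  0.00026945]), 'joint_efforts': array([-5.72849221e-04, -4.92571843e+01, -4.05851752e-01, -3.13399315e+01,
       -6.40508370e-02,  3.94774613e-02,  8.70788540e-05]), 'tool_pos': array([ 0.15232817, -0.63139202,  0.22155836]), 'tcp_rot': array([-8.43354287e-04,  9.92997407e-01,  1.18133043e-01, -1.49915011e-04]), 'force': array([0.43750166, 0.45431923, 0.46692483]), 'torque': array([-0.00458254,  0.0329209 , -0.00945662]), 'finger_gap': 0.08672304296699174}
0.0187
```

View pics/scene0.png

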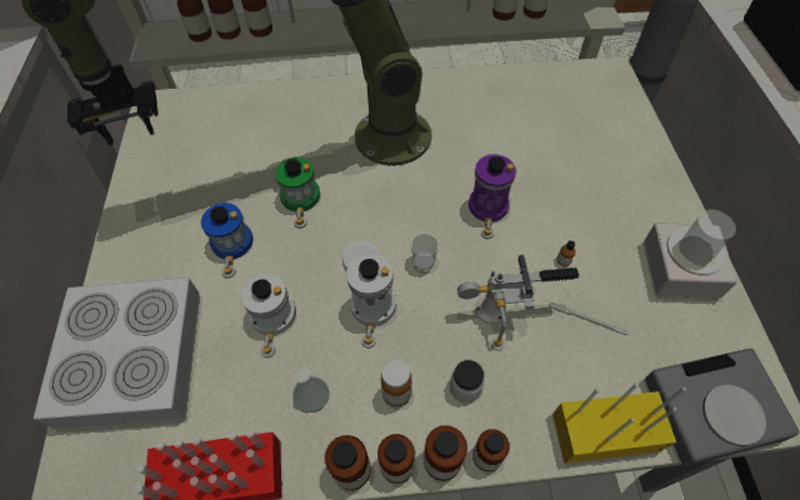

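View pics/top0.png

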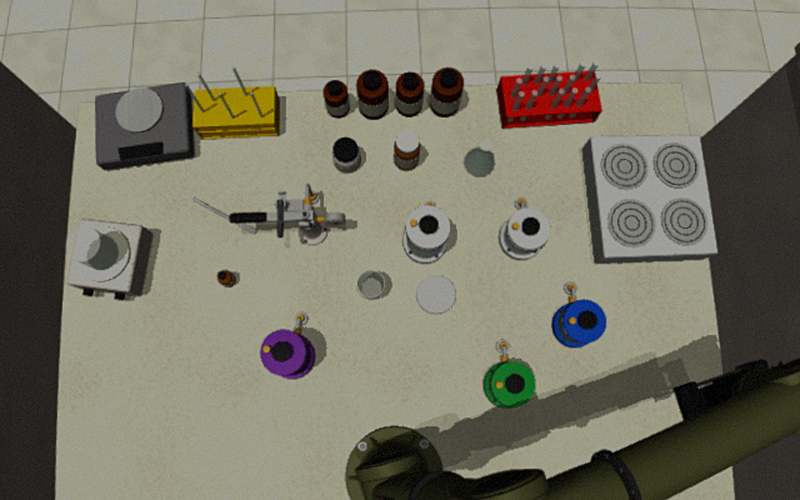

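The top view shows up = +x and left = +y. The two aluminium-lidded jars are at about (428,228) and (527,230). The purple, blue and green ones are look-alikes. The turret is at about (313,222), with its lever to the left (+y). Next I measure the knobs, lever and catch.

Run:
```python
from h import *
import pickle
for n,rois in (("top",{"A":(325,160,365,200),"B":(402,165,445,205)}),("scene",{"A":(275,200,315,230),"B":(195,218,228,245)})):
    c=pickle.load(open(n+".pkl","rb"))
    P=cloud(c); im=c["pixels"].astype(int)
    for k,(x0,y0,x1,y1) in rois.items():
        m=np.zeros((400,640),bool); m[y0:y1,x0:x1]=im[y0:y1,x0:x1].max(2)<50
        nl,l,st,ce=cv2.connectedComponentsWithStats(m.astype(np.uint8))
        i=1+np.argmax(st[1:,4]); q=P[l==i]
        top=q[q[:,2]>np.percentile(q[:,2],60)-0.004]
        print(n,k,st[i],ce[i],"med z",np.percentile(q[:,2],[10,50,90]),"mean top",top.mean(0),"mid",(top.max(0)+top.min(0))/2,np.ptp(top,axis=0))
c=pickle.load(open("top.pkl","rb")); save(c,"top_turret.png",(150,130,290,230),5.7)
c=pickle.load(open("scene.pkl","rb")); save(c,"scene_turret.png",(345,190,505,290),5)
```

```text
top A [336 173  14  14 164] [342.62195122 179.38414634] med z [0.16954534 0.17272683 0.17597448] mean top [ 0.53983029 -0.09311803  0.17333344] mid [ 0.53941765 -0.09290287  0.17462713] [0.03671009 0.03580556 0.01023312]
top B [418 174  14  14 156] [424.19230769 180.61538462] med z [0.12581496 0.12917833 0.13242244] mean top [ 0.53681254 -0.32165151  0.13946845] mid [ 0.36933004 -0.17231626  0.82137609] [0.38015345 0.34442952 1.39123828]
scene A [288 207  14  17 185] [294.70810811 214.95135135] med z [0.15907464 0.17212203 0.17466859] mean top [ 0.54542082 -0.09249332  0.17838231] mid [ 0.82138711 -0.09053448  0.64382068] [0.6016572  0.03905506 0.94989107]
scene B [202 224  15  15 181] [208.84530387 231.01104972] med z [0.11690745 0.12778933 0.13013749] mean top [ 0.54210209 -0.32355808  0.12809743] mid [ 0.54213824 -0.32280668  0.12827037] [0.03872822 0.03878416 0.00779327]
```

View pics/top_turret.png

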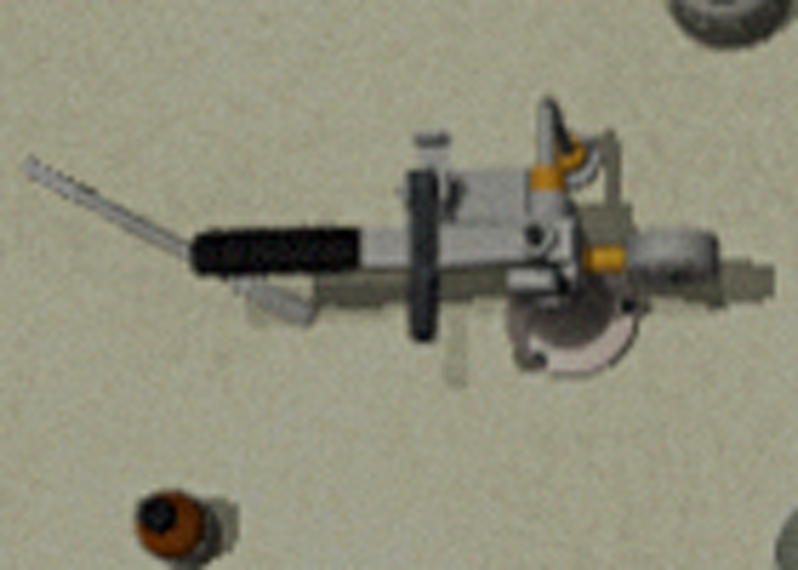

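View pics/scene_turret.png

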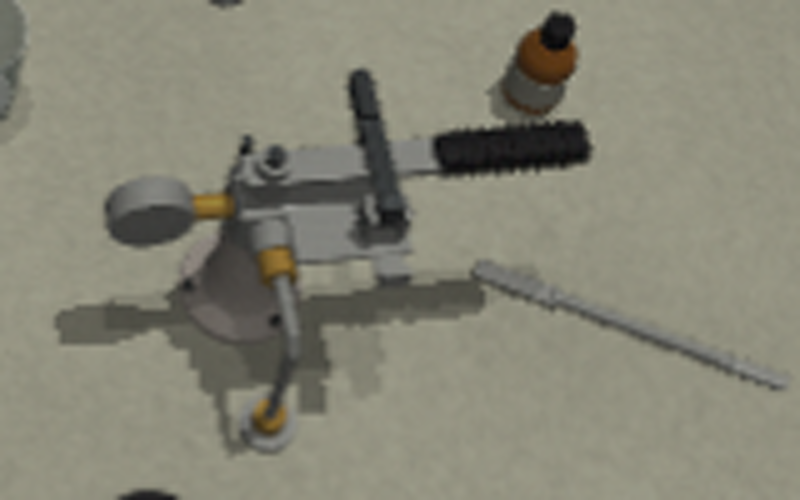

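Knob A (343,179) sits at z≈0.173, so it is the tall jar, about 6 mm proud. Knob B (424,181) sits at z≈0.129, so it is the short jar. In the turret crop the black grip runs (195–360, 251), the dark catch bar is at x≈423 from y 170 to 340, and the pivot hub is near (540,235). Next I work out the turret pose.

Run:
```python
from h import *
import pickle
T=pickle.load(open("top.pkl","rb"));S=pickle.load(open("scene.pkl","rb"))
for n,c,roi,cat in (("top",T,(180,165,215,182),(221,158,228,192)),("scene",S,(430,212,465,227),(413,202,428,236))):
    im=c["pixels"].astype(int);P=cloud(c)
    for nm,(x0,y0,x1,y1),z in (("grip",roi,.146),("catch",cat,.15)):
        m=np.zeros((400,640),np.uint8);m[y0:y1,x0:x1]=im[y0:y1,x0:x1].max(2)<(60 if nm=="grip" else 85)
        nl,l,st,ce=cv2.connectedComponentsWithStats(m);i=1+np.argmax(st[1:,4])
        v,u=np.nonzero(l==i);w=onplane(c,np.c_[u,v],z)
        rect=cv2.minAreaRect(w[:,:2].astype(np.float32)*1000)
        d=P[v,u];zz=d[:,2];g=(zz>.1)&(zz<.18);d=d[g]
        print(n,nm,st[i],"plane",w.mean(0),rect,"depth z",np.percentile(zz,[10,50,90]))
        dt=d[d[:,2]>np.median(d[:,2])-.005] if nm=="grip" else d
        print("   depth mean",dt.mean(0),cv2.minAreaRect(dt[:,:2].astype(np.float32)*1000))
    # bystander positions
# bar: steel lever points at z .14
P=cloud(T)
m=(P[...,2]>.1)&(P[...,2]<.2)
x=P[...,0];y=P[...,1];m&=(x>.45)&(x<.65)&(y>0.02)&(y<.42)
v,u=np.nonzero(m);
vis=np.zeros((100,140,3),np.uint8)
hh=np.clip((P[130:230,150:290,2]-.0)/.18*255,0,255).astype(np.uint8)
cv2.imwrite("pics/h.png",cv2.resize(cv2.applyColorMap(hh,2),None,fx=5.7,fy=5.7,interpolation=0))
for k,(a,b) in {"hub":(244.6,171),"barR":(228,173.5)}.items(): print(k,onplane(T,[(a,b)],.144),depthpt(T,[(a,b)]))
for k,(a,b) in {"hub":(345+274/5,190+160/5)}.items(): print("scene",k,onplane(S,[(a,b)],.15),depthpt(S,[(a,b)]))
```

```text
top grip [183 170  30   9 224] plane [0.57779543 0.30229259 0.146     ] ((577.72900390625, 304.8536071777344), (22.735342025756836, 81.19581604003906), 0.5363416075706482) depth z [0.14073532 0.14531709 0.1496053 ]
   depth mean [0.5780958  0.30257374 0.14576287] ((578.543701171875, 305.1253356933594), (82.2586669921875, 23.078203201293945), 88.56825256347656)
top catch [221 160   7  30 165] plane [0.57180271 0.23012913 0.15      ] ((571.7921142578125, 230.21804809570312), (83.17708587646484, 16.68218231201172), 0.12325700372457504) depth z [0.11915299 0.15015005 0.15503976]
   depth mean [0.57449387 0.23101992 0.14764757] ((576.910888671875, 232.57772827148438), (15.297167778015137, 90.8064193725586), 86.98833465576172)
scene grip [432 214  31  11 253] plane [0.58218994 0.30299104 0.146     ] ((582.3892211914062, 303.3450012207031), (26.322912216186523, 81.17890167236328), 1.3139907121658325) depth z [0.1398517  0.14486009 0.14772822]
   depth mean [0.58052542 0.30339597 0.14506716] ((579.5255126953125, 303.95050048828125), (80.6385726928711, 22.73134994506836), 89.42771911621094)
scene catch [413 204  14  32 215] plane [0.58522855 0.22728726 0.15      ] ((577.10302734375, 223.1690216064453), (30.61602020263672, 94.73005676269531), 88.16024780273438) depth z [0.11972571 0.14912479 0.15391379]
   depth mean [0.58252236 0.22905216 0.14372235] ((576.1278076171875, 226.48764038085938), (84.13636016845703, 28.59898567199707), 7.3936028480529785)
hub [[0.58098493 0.17399478 0.144     ]] [[0.5798354  0.17349662 0.14792873]]
barR [[0.57559917 0.22008419 0.144     ]] [[0.57702116 0.22087416 0.13907404]]
scene hub [[0.58025673 0.17718142 0.15      ]] [[0.58321885 0.17582493 0.15529487]]
```

View pics/h.png

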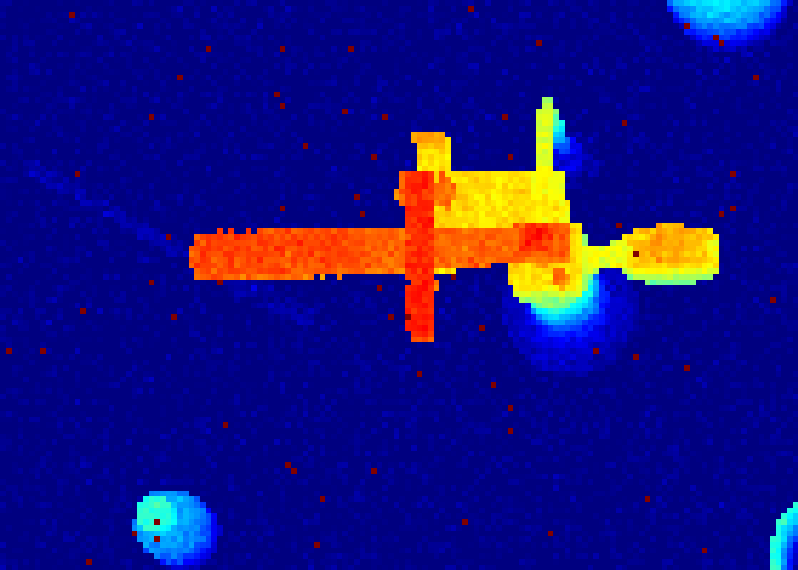

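Hub (0.581,0.175) to grip (0.5795,0.304) is 129 mm against the 128 mm given, so the turret yaw is about 0.01. That puts the catch tab at about (0.547,0.231). I checked the jar identity by height: 0.173 and 0.129 match the tall and short lids, each about 6 mm proud. Next come the confirming crop and a helper for world-to-tool shifts.

```bash
cat >> h.py <<'E'
from scipy.spatial.transform import Rotation as Ro
def go(x,y,z):
    s=manip.state();q=s["tcp_rot"];R=Ro.from_quat([q[1],q[2],q[3],q[0]]).as_matrix()
    d=R.T@(np.array([x,y,z])-s["tool_pos"])/.05
    print("t",round(s["t"],2),"pos",s["tool_pos"].round(4),"yaw(y)",np.degrees(np.arctan2(R[1,1],R[0,1])).round(1),"tilt",R[:,2].round(3),"F",s["force"].round(1),"gap",round(s["finger_gap"],4),"\n need units",d.round(3),"q7",s["joint_positions"].round(2)[-1])
E
python3 - <<'E'
from h import *
import pickle
T=pickle.load(open("top.pkl","rb")); save(T,"jars.png",(310,150,460,220),5.3)
go(.5405,-.322,.26)
# check lid centers by plane ring: knob centroid on plane both cams
S=pickle.load(open("scene.pkl","rb"))
print(onplane(T,[(342.6,179.4)],.173),onplane(S,[(294.7,214.0)],.173),onplane(T,[(424.2,180.6)],.1285),onplane(S,[(208.8,230)],.1285))
E
```

```text
t 0.1 pos [ 0.1523 -0.6314  0.2216] yaw(y) -76.4 tilt [-0.     0.002 -1.   ] F [0.4 0.5 0.5] gap 0.0867 
 need units [ 8.998 -4.195 -0.763] q7 -0.06
[[ 0.53923773 -0.0932078   0.173     ]] [[ 0.54233232 -0.09255311  0.173     ]] [[ 0.53977969 -0.32443671  0.1285    ]] [[ 0.54159711 -0.32289732  0.1285    ]]
```

View pics/jars.png

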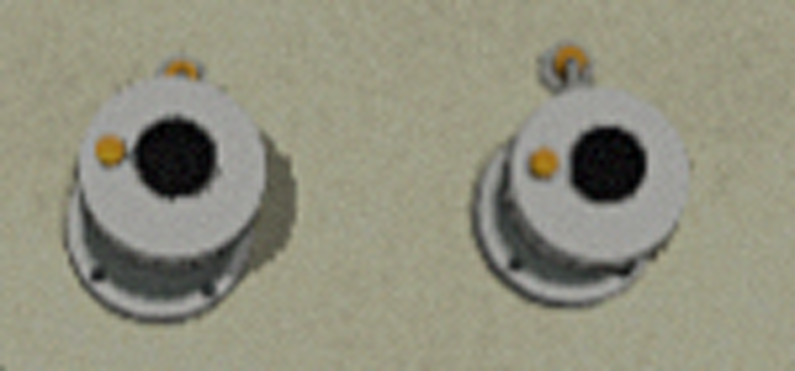

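The crop shows the two plain aluminium lids: tall knob at (176,157) and short knob at (608,163), with a brass vent to the left of each. These are the ones meant. I go to the short jar first.

Request:
arm_command(
  targets=[
    {"dz": -0.7},
    {"dx": 0.8, "dy": -0.37},
    {"dx": 0.8, "dy": -0.37},
    {"dx": 0.8, "dy": -0.37},
    {"dx": 0.8, "dy": -0.37},
    {"dx": 0.8, "dy": -0.37},
    {"dx": 0.8, "dy": -0.37},
    {"dx": 0.8, "dy": -0.37},
  ],
  jaw=0,
  newtons=20,
)

```text
invalid input
```

```bash
python3 -c "
from h import *
go(.5405,-.323,.15)"
```

```text
t 0.1 pos [ 0.1523 -0.6314  0.2216] yaw(y) -76.4 tilt [-0.     0.002 -1.   ] F [0.4 0.5 0.5] gap 0.0867 
 need units [ 8.994 -4.172  1.437] q7 -0.06
```

Request:
arm_command(
  targets=[
    {"dx": 0, "dy": 0, "dz": -0.7, "turn": 0},
    {"dx": 0.8, "dy": -0.37, "dz": 0, "turn": 0},
    {"dx": 0.8, "dy": -0.37, "dz": 0, "turn": 0},
    {"dx": 0.8, "dy": -0.37, "dz": 0, "turn": 0},
    {"dx": 0.8, "dy": -0.37, "dz": 0, "turn": 0},
    {"dx": 0.8, "dy": -0.37, "dz": 0, "turn": 0},
    {"dx": 0.8, "dy": -0.37, "dz": 0, "turn": 0},
    {"dx": 0.8, "dy": -0.37, "dz": 0, "turn": 0},
  ],
  jaw=0,
  newtons=20,
)

```text
t: 1.1
tool_pos: [0.3958, -0.4364, 0.2526]
tcp_rot: [-0.004, 0.994, 0.113, -0.002]
force: [0.1, -0.6, -0.9]
finger_gap: 0.0151
```

```bash
python3 -c "
from h import *
go(.5405,-.323,.15)"
```

```text
t 1.1 pos [ 0.3958 -0.4364  0.2526] yaw(y) -77.0 tilt [-0.006  0.008 -1.   ] F [ 0.1 -0.6 -0.9] gap 0.0151 
 need units [ 3.337 -1.542  2.052] q7 -0.59
```

Request:
arm_command(
  targets=[
    {"dx": 0.8, "dy": -0.37, "dz": 0, "turn": 0},
    {"dx": 0.8, "dy": -0.37, "dz": 0, "turn": 0},
    {"dx": 0.8, "dy": -0.37, "dz": 0, "turn": 0},
    {"dx": 0.6, "dy": -0.3, "dz": 0.6, "turn": 0},
    {"dx": 0, "dy": 0, "dz": 0, "turn": 0},
    {"dx": 0, "dy": 0, "dz": 0, "turn": 0},
  ],
)

```text
t: 1.85
tool_pos: [0.5315, -0.326, 0.2198]
tcp_rot: [-0.006, 0.993, 0.116, -0.003]
force: [-0.2, -0.9, 0.5]
finger_gap: 0.0004
```

```bash
python3 -c "
from h import *
go(.5405,-.323,.15)"
```

```text
t 1.85 pos [ 0.5315 -0.326   0.2198] yaw(y) -76.7 tilt [-0.008  0.011 -1.   ] F [-0.2 -0.9  0.5] gap 0.0004 
 need units [1.960e-01 1.000e-03 1.396e+00] q7 -0.9
```

Request:
arm_command(
  targets=[
    {"dx": 0.2, "dy": 0, "dz": 0.5, "turn": 0},
    {"dx": 0, "dy": 0, "dz": 0.5, "turn": 0},
    {"dx": 0, "dy": 0, "dz": 0.35, "turn": 0},
    {"dx": 0, "dy": 0, "dz": 0, "turn": 0},
  ],
)

```text
t: 2.35
tool_pos: [0.5383, -0.3298, 0.1538]
tcp_rot: [-0.003, 0.994, 0.112, -0.002]
force: [-0.1, -0.8, 0.3]
finger_gap: 0.0008
```

```bash
python3 -c "
from h import *
go(.5405,-.323,.122)
c=grab('wrist');save(c,'w1.png')
c=grab('scene');save(c,'s1.png',(150,150,350,300),4)"
```

```text
t 2.35 pos [ 0.5383 -0.3298  0.1538] yaw(y) -77.2 tilt [-0.005  0.005 -1.   ] F [-0.1 -0.8  0.3] gap 0.0008 
 need units [ 0.077 -0.119  0.637] q7 -0.93
```

View pics/s1.png

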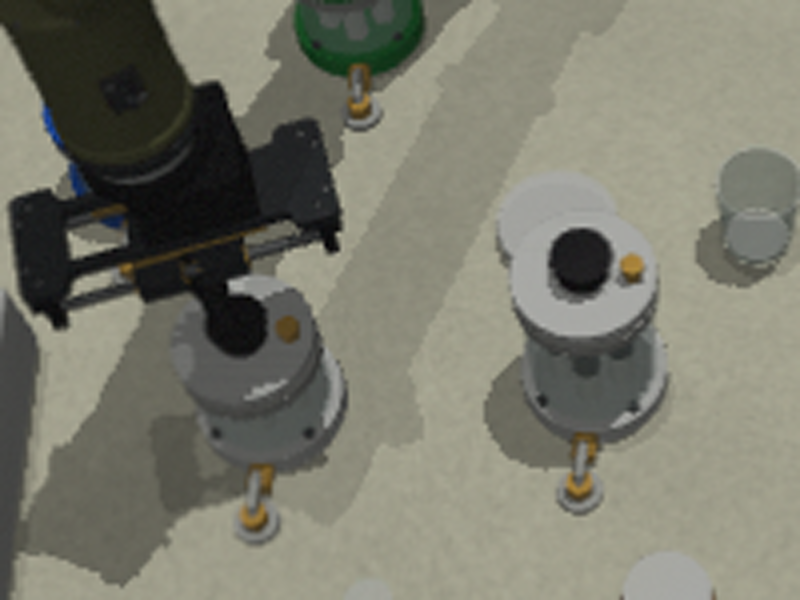

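The fingers hang just over the short jar's knob at (235,320). I correct the offset and descend to contact.

Request:
arm_command(
  targets=[
    {"dx": 0.08, "dy": -0.15, "dz": 0.25, "turn": 0},
    {"dx": 0, "dy": 0, "dz": 0.2, "turn": 0},
    {"dx": 0, "dy": 0, "dz": 0.1, "turn": 0},
    {"dx": 0, "dy": 0, "dz": 0.1, "turn": 0},
  ],
)

```text
t: 2.95
tool_pos: [0.5431, -0.3219, 0.1248]
tcp_rot: [-0.0, 0.994, 0.112, 0.0]
force: [-1.9, 0.5, 5.8]
finger_gap: 0.0006
```

```bash
python3 -c "
from h import *
go(.5405,-.323,.122)"
```

```text
t 2.95 pos [ 0.5431 -0.3219  0.1248] yaw(y) -77.2 tilt [ 0.001  0.001 -1.   ] F [-1.9  0.5  5.8] gap 0.0006 
 need units [-0.056  0.009  0.056] q7 -0.95
```

Contact, and the lid is moving. I press on.

Request:
arm_command(
  targets=[
    {"dx": 0, "dy": 0, "dz": 0.1, "turn": 0},
    {"dx": 0, "dy": 0, "dz": 0.12, "turn": 0},
    {"dx": 0, "dy": 0, "dz": 0.12, "turn": 0},
  ],
)

```text
t: 3.32
tool_pos: [0.5433, -0.322, 0.1222]
tcp_rot: [0.002, 0.994, 0.112, 0.0]
force: [-11.1, 5.9, 29.3]
finger_gap: 0.0005
```

```bash
python3 -c "
from h import *
go(.5405,-.323,.122)"
```

```text
t 3.33 pos [ 0.5433 -0.322   0.1222] yaw(y) -77.2 tilt [ 0.001 -0.003 -1.   ] F [-11.1   5.9  29.3] gap 0.0005 
 need units [-0.058  0.008  0.004] q7 -0.95
```

The short lid stops hard at 0.1222 (expected 0.122) with 29 N. I lift and go to the tall jar.

Request:
arm_command(
  targets=[
    {"dx": 0, "dy": 0, "dz": -0.8, "turn": 0},
    {"dx": 0, "dy": 0, "dz": -0.9, "turn": 0},
    {"dx": 0.2, "dy": -0.9, "dz": -0.3, "turn": 0},
    {"dx": 0.2, "dy": -0.9, "dz": 0, "turn": 0},
    {"dx": 0.2, "dy": -0.9, "dz": 0, "turn": 0},
    {"dx": 0.2, "dy": -0.9, "dz": 0, "turn": 0},
    {"dx": 0.2, "dy": -0.9, "dz": 0, "turn": 0},
    {"dx": 0, "dy": 0, "dz": 0, "turn": 0},
  ],
)

```text
t: 4.32
tool_pos: [0.5437, -0.085, 0.2264]
tcp_rot: [0.003, 0.994, 0.111, 0.003]
force: [0.5, -0.0, 0.4]
finger_gap: 0.0007
```

```bash
python3 -c "
from h import *
go(.541,-.093,.175)"
```

```text
t 4.33 pos [ 0.5437 -0.085   0.2264] yaw(y) -77.3 tilt [ 0.007 -0.005 -1.   ] F [ 0.5 -0.   0.4] gap 0.0007 
 need units [-0.094  0.138  1.028] q7 -1.3
```

Request:
arm_command(
  targets=[
    {"dx": -0.08, "dy": 0.13, "dz": 0.4, "turn": 0},
    {"dx": 0, "dy": 0, "dz": 0.3, "turn": 0},
    {"dx": 0, "dy": 0, "dz": 0.15, "turn": 0},
    {"dx": 0, "dy": 0, "dz": 0.1, "turn": 0},
    {"dx": 0, "dy": 0, "dz": 0.1, "turn": 0},
  ],
)

```text
t: 4.95
tool_pos: [0.5427, -0.095, 0.1727]
tcp_rot: [0.004, 0.994, 0.11, 0.004]
force: [-2.8, 0.5, 6.5]
finger_gap: 0.0007
```

```bash
python3 -c "
from h import *
go(.541,-.093,.167)"
```

```text
t 4.95 pos [ 0.5427 -0.095   0.1727] yaw(y) -77.4 tilt [ 0.009 -0.007 -1.   ] F [-2.8  0.5  6.5] gap 0.0007 
 need units [-0.024 -0.047  0.114] q7 -1.3
```

Request:
arm_command(
  targets=[
    {"dx": 0, "dy": 0, "dz": 0.1, "turn": 0},
    {"dx": 0, "dy": 0, "dz": 0.1, "turn": 0},
    {"dx": 0, "dy": 0, "dz": 0.1, "turn": 0},
    {"dx": 0, "dy": 0, "dz": 0.12, "turn": 0},
  ],
)

```text
t: 5.45
tool_pos: [0.5429, -0.095, 0.1671]
tcp_rot: [0.007, 0.994, 0.109, 0.004]
force: [-15.0, 2.0, 34.8]
finger_gap: 0.0004
```

```bash
python3 -c "
from h import *
go(.541,-.093,.167)"
```

```text
t 5.45 pos [ 0.5429 -0.095   0.1671] yaw(y) -77.5 tilt [ 0.01  -0.013 -1.   ] F [-15.    2.   34.8] gap 0.0004 
 need units [-0.027 -0.048  0.002] q7 -1.31
```

The tall lid is home at 0.1671 with 35 N. I lift, then go above the catch tab while turning the jaws to world y, and check the lids on the way.

Request:
arm_command(
  targets=[
    {"dx": 0, "dy": 0, "dz": -0.8, "turn": 0},
    {"dx": 0, "dy": 0, "dz": -0.8, "turn": 6},
    {"dx": 0, "dy": -0.95, "dz": -0.1, "turn": 6},
    {"dx": 0, "dy": -0.95, "dz": 0, "turn": 0},
    {"dx": 0, "dy": -0.95, "dz": 0, "turn": 0},
    {"dx": 0, "dy": -0.95, "dz": 0, "turn": 0},
    {"dx": 0, "dy": -0.95, "dz": 0, "turn": 0},
    {"dx": 0, "dy": -0.95, "dz": 0, "turn": 0},
  ],
  jaw=0.45,
)

```text
t: 6.45
tool_pos: [0.5408, 0.1931, 0.2551]
tcp_rot: [0.008, 1.0, -0.005, 0.011]
force: [0.4, 0.2, 1.8]
finger_gap: 0.0391
```

```bash
python3 -c "
from h import *
go(.547,.231,.2)
c=grab('scene');P=cloud(c)
im=c['pixels']
save(c,'s2.png',s=1.25)
for n,(x0,y0,x1,y1) in {'tall':(290,208,299,222),'short':(204,225,213,238)}.items():
    print(n,np.median(P[y0:y1,x0:x1,2]))
"
```

```text
t 6.45 pos [0.5408 0.1931 0.2551] yaw(y) -90.6 tilt [ 0.022 -0.016 -1.   ] F [0.4 0.2 1.8] gap 0.0391 
 need units [ 0.092 -0.776  1.091] q7 -2.09
tall 0.1660999834480285
short 0.12090819153291894
```

View pics/s2.png

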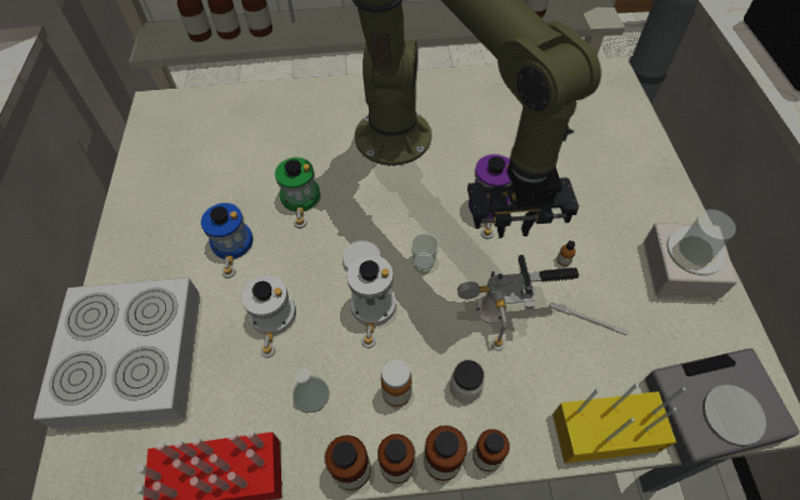

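Depth puts the knobs at 0.166 and 0.121, so both lids are home, and nothing else was disturbed. I align above the tab.

Request:
arm_command(
  targets=[
    {"dx": 0.09, "dy": -0.8, "dz": 0.3, "turn": 0},
    {"dx": 0, "dy": 0, "dz": 0.6, "turn": 0},
    {"dx": 0, "dy": 0, "dz": 0, "turn": 0},
    {"dx": 0, "dy": 0, "dz": 0, "turn": 0},
  ],
)

```text
t: 7.0
tool_pos: [0.5452, 0.2456, 0.2108]
tcp_rot: [0.003, 1.0, 0.002, 0.012]
force: [0.1, 0.8, -0.2]
finger_gap: 0.0389
```

```bash
python3 -c "
from h import *
go(.547,.231,.13)
c=grab('wrist');save(c,'w2.png',s=1.25)
c=grab('scene');save(c,'s3.png',(345,120,505,240),5)"
```

```text
t 7.0 pos [0.5452 0.2456 0.2108] yaw(y) -89.8 tilt [ 0.025 -0.006 -1.   ] F [ 0.1  0.8 -0.2] gap 0.0389 
 need units [-0.006  0.282  1.618] q7 -2.19
```

View pics/w2.png

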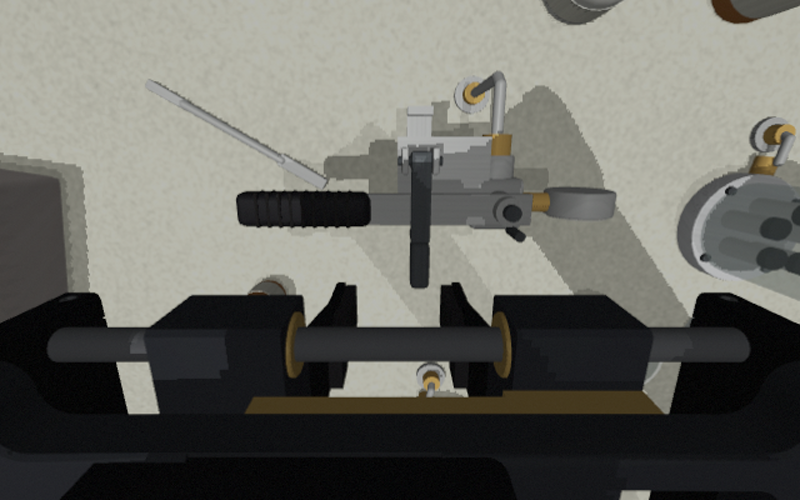

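View pics/s3.png

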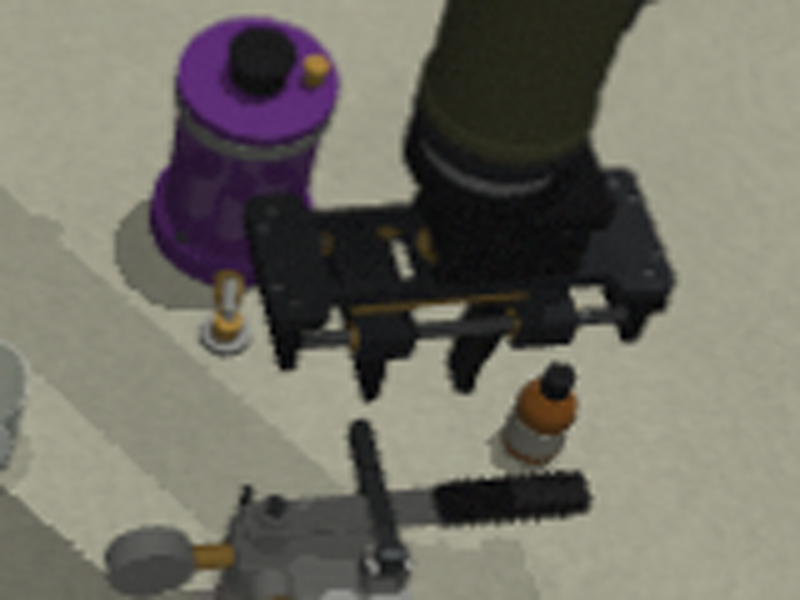

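The wrist view shows the tab at (420,240–287), nearly centred between the fingers, and the grip at (237–370,209). I measure both with the wrist camera.

```bash
python3 -c "
from h import *
s=manip.state()
c=grab('wrist');M=np.array(c['mount'])
q=s['tcp_rot'];R=Ro.from_quat([q[1],q[2],q[3],q[0]]).as_matrix()
def W(u,v):
    z=np.median(c['z_map'][v-1:v+2,u-1:u+2]);p=rays(c,[(u,v)])[0]*z
    return (R@(M[:3,:3]@p+M[:3,3])+s['tool_pos']).round(4)
for n,(a,b) in {'tabend':(420,284),'tabmid':(420,264),'tabstart':(421,243),'pivot':(421,158),'gripL':(241,209),'gripR':(367,209),'gripmid':(304,209),'hub':(510,213)}.items(): print(n,W(round(a/1.25),round(b/1.25)))
"
```

```text
tabend [0.5342 0.23   0.154 ]
tabmid [0.5475 0.2302 0.1543]
tabstart [0.5602 0.2294 0.1511]
pivot [0.6113 0.2304 0.1514]
gripL [0.5804 0.3397 0.1464]
gripR [0.5798 0.2628 0.1424]
gripmid [0.5803 0.3018 0.1457]
hub [0.5796 0.1773 0.1551]
```

The tab is at (0.5475,0.230) with its top at 0.154, which matches. I descend around it.

Request:
arm_command(
  targets=[
    {"dx": 0.0, "dy": 0.3, "dz": 0, "turn": 0},
    {"dx": 0, "dy": 0, "dz": 0, "turn": 0},
    {"dx": 0, "dy": 0, "dz": 0.5, "turn": 0},
  ],
)

```text
t: 7.52
tool_pos: [0.5487, 0.2279, 0.1893]
tcp_rot: [0.003, 1.0, -0.0, 0.016]
force: [-0.1, 0.4, 0.2]
finger_gap: 0.039
```

```bash
python3 -c "
from h import *
go(.5475,.230,.13)"
```

```text
t 7.53 pos [0.5487 0.2279 0.1893] yaw(y) -90.1 tilt [ 0.032 -0.006 -0.999] F [-0.1  0.4  0.2] gap 0.039 
 need units [-0.063 -0.049  1.184] q7 -2.17
```

Request:
arm_command(
  targets=[
    {"dx": -0.06, "dy": -0.04, "dz": 0.5, "turn": 0},
    {"dx": 0, "dy": 0, "dz": 0.5, "turn": 0},
    {"dx": 0, "dy": 0, "dz": 0.05, "turn": 0},
    {"dx": 0, "dy": 0, "dz": 0, "turn": 0},
  ],
)

```text
t: 8.02
tool_pos: [0.5478, 0.2278, 0.1358]
tcp_rot: [0.003, 1.0, -0.002, 0.016]
force: [0.2, 0.5, -0.2]
finger_gap: 0.0392
```

```bash
python3 -c "
from h import *
go(.5475,.230,.13)"
```

```text
t 8.03 pos [0.5478 0.2278 0.1358] yaw(y) -90.2 tilt [ 0.033 -0.006 -0.999] F [ 0.2  0.5 -0.2] gap 0.0392 
 need units [-0.011 -0.045  0.115] q7 -2.2
```

Good depth. I close gently with a little more descent.

Request:
arm_command(
  targets=[
    {"dx": 0, "dy": -0.05, "dz": 0.1, "turn": 0},
    {"dx": 0, "dy": 0, "dz": 0, "turn": 0},
    {"dx": 0, "dy": 0, "dz": 0, "turn": 0},
    {"dx": 0, "dy": 0, "dz": 0, "turn": 0},
  ],
  jaw=0,
  newtons=8,
)

```text
t: 8.52
tool_pos: [0.5495, 0.2318, 0.1333]
tcp_rot: [0.002, 1.0, -0.002, 0.019]
force: [-0.4, 1.3, -1.8]
finger_gap: 0.0118
```

```bash
python3 -c "
from h import *
go(.5475,.230,.13)"
```

```text
t 8.53 pos [0.5495 0.2318 0.1333] yaw(y) -90.2 tilt [ 0.037 -0.004 -0.999] F [-0.4  1.3 -1.8] gap 0.0118 
 need units [-0.041  0.036  0.065] q7 -2.21
```

The tab is pinched (gap 11.8 mm). I lift it along the arc.

Request:
arm_command(
  targets=[
    {"dx": 0.13, "dy": 0, "dz": -0.31, "turn": 0},
    {"dx": 0.21, "dy": 0, "dz": -0.27, "turn": 0},
    {"dx": 0.27, "dy": 0, "dz": -0.2, "turn": 0},
  ],
)

```text
t: 8.9
tool_pos: [0.5777, 0.2318, 0.1751]
tcp_rot: [0.003, 1.0, -0.001, 0.017]
force: [2.2, 2.4, -4.6]
finger_gap: 0.012
```

```bash
python3 -c "
from h import *
go(.6,.231,.18)"
```

```text
t 8.9 pos [0.5777 0.2318 0.1751] yaw(y) -90.1 tilt [ 0.034 -0.005 -0.999] F [ 2.2  2.4 -4.6] gap 0.012 
 need units [ 0.449  0.016 -0.083] q7 -2.19
```

Request:
arm_command(
  targets=[
    {"dx": 0.34, "dy": 0, "dz": -0.05, "turn": 0},
    {"dx": 0.34, "dy": 0, "dz": 0.0, "turn": 0},
    {"dx": 0.34, "dy": 0, "dz": 0.06, "turn": 0},
    {"dx": 0.3, "dy": 0, "dz": 0.1, "turn": 0},
  ],
)

```text
t: 9.4
tool_pos: [0.6439, 0.2317, 0.1755]
tcp_rot: [0.003, 1.0, -0.001, 0.014]
force: [-4.6, 0.9, -6.0]
finger_gap: 0.0122
```

```bash
python3 -c "
from h import *
go(.634,.231,.18)
c=grab('scene');save(c,'s4.png',(345,120,505,240),5)"
```

```text
t 9.4 pos [0.6439 0.2317 0.1755] yaw(y) -90.1 tilt [ 0.028 -0.006 -1.   ] F [-4.6  0.9 -6. ] gap 0.0122 
 need units [-0.196  0.015 -0.095] q7 -2.17
```

View pics/s4.png

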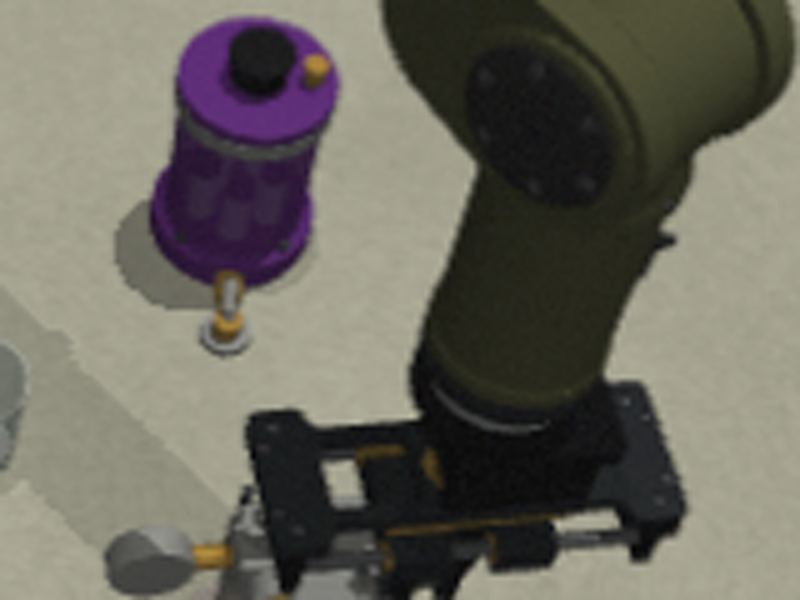

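The tab is past vertical (about 1.8 rad). I release and lift.

Request:
arm_command(
  targets=[
    {"dx": 0, "dy": 0, "dz": 0, "turn": 0},
    {"dx": 0, "dy": 0, "dz": 0, "turn": 0},
    {"dx": 0, "dy": 0, "dz": 0, "turn": 0},
    {"dx": 0, "dy": 0, "dz": -0.5, "turn": 0},
    {"dx": 0, "dy": 0, "dz": -0.6, "turn": 0},
    {"dx": -0.6, "dy": 0, "dz": 0, "turn": -10},
    {"dx": -0.6, "dy": 0, "dz": 0, "turn": -10},
    {"dx": 0, "dy": 0, "dz": 0, "turn": -10},
  ],
  jaw=0.5,
)

```text
t: 10.45
tool_pos: [0.5857, 0.2251, 0.235]
tcp_rot: [0.009, 0.964, 0.264, 0.019]
force: [0.5, -0.7, 0.5]
finger_gap: 0.0435
```

Request:
arm_command(
  targets=[
    {"dx": 0, "dy": 0, "dz": 0, "turn": -10},
    {"dx": 0, "dy": 0, "dz": 0, "turn": -10},
    {"dx": 0, "dy": 0, "dz": 0, "turn": -10},
    {"dx": 0, "dy": 0, "dz": 0, "turn": -10},
    {"dx": 0, "dy": 0, "dz": 0, "turn": -10},
    {"dx": 0, "dy": 0, "dz": 0, "turn": -10},
  ],
  jaw=0.6,
)

```text
t: 11.2
tool_pos: [0.5862, 0.2237, 0.2404]
tcp_rot: [0.024, 0.69, 0.723, 0.014]
force: [0.2, 0.1, -0.2]
finger_gap: 0.052
```

```bash
python3 -c "
from h import *
go(.580,.304,.2)
c=grab('wrist');save(c,'w5.png')
c=grab('top');save(c,'t5.png',(150,130,290,230),5.7)"
```

```text
t 11.2 pos [0.5862 0.2237 0.2404] yaw(y) 2.7 tilt [ 0.054 -0.012 -0.998] F [ 0.2  0.1 -0.2] gap 0.052 
 need units [ 1.622 -0.092  0.781] q7 -0.62
```

View pics/w5.png

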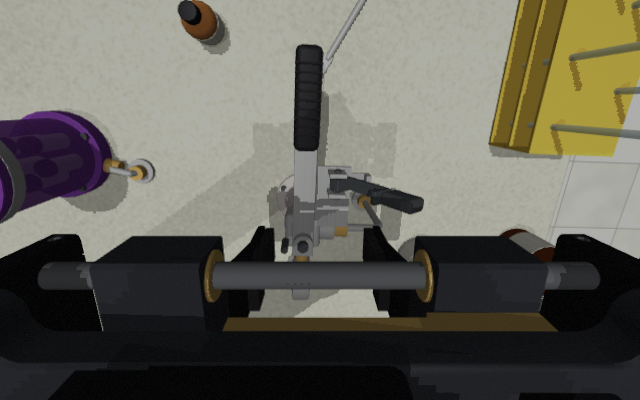

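View pics/t5.png

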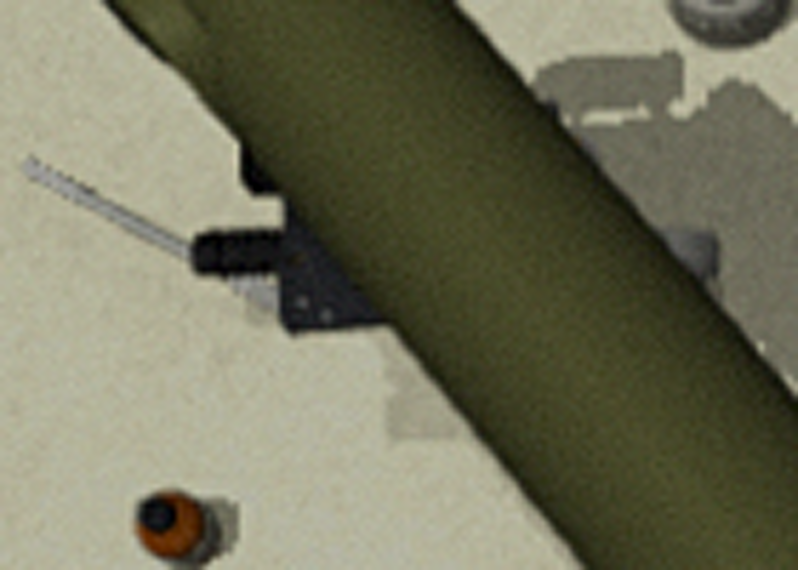

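The wrist view shows the catch lying back at (385,192), pointing away from the lever, and the bare lever and grip at (308,45–150). I move over the grip.

Request:
arm_command(
  targets=[
    {"dx": 0.8, "dy": -0.04, "dz": 0, "turn": 2},
    {"dx": 0.8, "dy": -0.04, "dz": 0.3, "turn": 0},
    {"dx": 0.1, "dy": 0, "dz": 0.4, "turn": 0},
    {"dx": 0, "dy": 0, "dz": 0, "turn": 0},
  ],
)

```text
t: 11.8
tool_pos: [0.5845, 0.3071, 0.2043]
tcp_rot: [0.025, 0.712, 0.702, 0.015]
force: [-0.1, -1.0, 0.3]
finger_gap: 0.0524
```

```bash
python3 -c "
from h import *
go(.580,.304,.12)
s=manip.state()
c=grab('wrist');save(c,'w6.png');M=np.array(c['mount'])
q=s['tcp_rot'];R=Ro.from_quat([q[1],q[2],q[3],q[0]]).as_matrix()
P=rays(c,[(u,v) for v in range(400) for u in range(640)])*c['z_map'].reshape(-1,1)
W=((P@M[:3,:3].T+M[:3,3])@R.T+s['tool_pos']).reshape(400,640,3)
m=(W[...,2]>.143)&(W[...,2]<.15)&(W[...,0]>.55)&(W[...,0]<.61)&(W[...,1]>.25)&(c['pixels'].max(2)<70)
q=W[m];print(m.sum(),q.min(0),q.max(0))
"
```

```text
t 11.8 pos [0.5845 0.3071 0.2043] yaw(y) -0.8 tilt [ 0.058 -0.015 -0.998] F [-0.1 -1.   0.3] gap 0.0524 
 need units [-0.041 -0.187  1.678] q7 -0.84
2617 [0.56768586 0.26329859 0.14300062] [0.5902078  0.34562151 0.14831473]
```

View pics/w6.png

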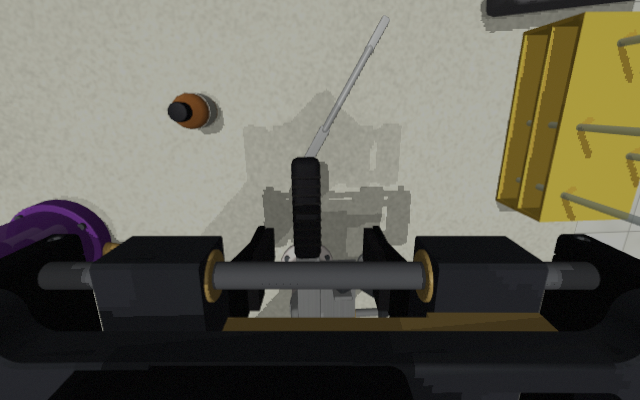

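The grip (centre 0.579, 0.304) lies between the open fingers. I descend.

Request:
arm_command(
  targets=[
    {"dx": -0.04, "dy": -0.19, "dz": 0.4, "turn": 0},
    {"dx": 0, "dy": 0, "dz": 0.6, "turn": 0},
    {"dx": 0, "dy": 0, "dz": 0.5, "turn": 0},
    {"dx": 0, "dy": 0, "dz": 0.1, "turn": 0},
    {"dx": 0, "dy": 0, "dz": 0, "turn": 0},
  ],
)

```text
t: 12.48
tool_pos: [0.5858, 0.2984, 0.1291]
tcp_rot: [0.029, 0.717, 0.696, 0.019]
force: [0.2, -0.1, -0.3]
finger_gap: 0.0528
```

```bash
python3 -c "
from h import *
go(.580,.304,.12)"
```

```text
t 12.47 pos [0.5858 0.2984 0.1291] yaw(y) -1.6 tilt [ 0.068 -0.015 -0.998] F [ 0.2 -0.1 -0.3] gap 0.0528 
 need units [ 0.111 -0.131  0.172] q7 -0.88
```

Request:
arm_command(
  targets=[
    {"dx": 0.12, "dy": -0.13, "dz": 0.2, "turn": 0},
    {"dx": 0, "dy": -0.03, "dz": 0.05, "turn": 0},
    {"dx": 0, "dy": 0, "dz": 0, "turn": 0},
    {"dx": 0, "dy": 0, "dz": 0, "turn": 0},
  ],
)

```text
t: 12.98
tool_pos: [0.5794, 0.3058, 0.1181]
tcp_rot: [0.03, 0.717, 0.696, 0.021]
force: [-0.7, 0.0, 0.1]
finger_gap: 0.0523
```

```bash
python3 -c "
from h import *
go(.580,.304,.12)"
```

```text
t 12.97 pos [0.5794 0.3058 0.1181] yaw(y) -1.7 tilt [ 0.072 -0.013 -0.997] F [-0.7  0.   0.1] gap 0.0523 
 need units [-0.035  0.015 -0.036] q7 -0.91
```

Request:
arm_command(
  targets=[
    {"dx": 0, "dy": 0, "dz": 0, "turn": 0},
    {"dx": 0, "dy": 0, "dz": 0, "turn": 0},
    {"dx": 0, "dy": 0, "dz": 0, "turn": 0},
    {"dx": 0, "dy": 0, "dz": 0, "turn": 0},
  ],
  jaw=0,
  newtons=25,
)

```text
t: 13.48
tool_pos: [0.5799, 0.3058, 0.1186]
tcp_rot: [0.03, 0.717, 0.696, 0.022]
force: [0.1, -0.2, -0.7]
finger_gap: 0.0223
```

```bash
python3 -c "
from h import *
go(.580,.304,.12)"
```

```text
t 13.47 pos [0.5799 0.3058 0.1186] yaw(y) -1.7 tilt [ 0.073 -0.013 -0.997] F [ 0.1 -0.2 -0.7] gap 0.0223 
 need units [-0.037  0.006 -0.028] q7 -0.91
```

Gripped (gap 22.3 mm). I pull the lever round its arc: 13.7 mm tangential and 6° per row.

Request:
arm_command(
  targets=[
    {"dx": -0.01, "dy": -0.28, "dz": 0, "turn": -6},
    {"dx": -0.01, "dy": -0.28, "dz": 0, "turn": -6},
    {"dx": -0.01, "dy": -0.28, "dz": 0, "turn": -6},
    {"dx": -0.01, "dy": -0.28, "dz": 0, "turn": -6},
  ],
)

```text
t: 13.98
tool_pos: [0.5296, 0.2958, 0.1184]
tcp_rot: [0.037, 0.554, 0.832, 0.018]
force: [1.5, -1.4, 4.4]
finger_gap: 0.0222
```

```bash
cat > lev.py <<'E'
from h import *
go(.462,.222,.119)
p=manip.state()["tool_pos"]; d=p[:2]-[.5805,.176]
print("r",np.hypot(*d).round(4),"ang",np.arctan2(-d[0],d[1]).round(3),"deg",np.degrees(np.arctan2(-d[0],d[1])).round(1))
E
python3 lev.py
```

```text
t 13.97 pos [0.5296 0.2958 0.1184] yaw(y) 22.8 tilt [ 0.082 -0.011 -0.997] F [ 1.5 -1.4  4.4] gap 0.0222 
 need units [-0.844 -1.812 -0.105] q7 -0.53
r 0.1302 ang 0.402 deg 23.0
```

Tracking cleanly. I continue.

Request:
arm_command(
  targets=[
    {"dx": -0.01, "dy": -0.28, "dz": 0, "turn": -6},
    {"dx": -0.01, "dy": -0.28, "dz": 0, "turn": -6},
    {"dx": -0.01, "dy": -0.28, "dz": 0, "turn": -6},
    {"dx": -0.01, "dy": -0.28, "dz": 0, "turn": -6},
    {"dx": -0.01, "dy": -0.28, "dz": 0, "turn": -6},
    {"dx": -0.01, "dy": -0.28, "dz": 0, "turn": -6},
  ],
)

```text
t: 14.72
tool_pos: [0.4706, 0.2458, 0.1183]
tcp_rot: [0.045, 0.263, 0.964, 0.012]
force: [1.2, 2.5, 1.4]
finger_gap: 0.0216
```

```bash
python3 lev.py
```

```text
t 14.72 pos [0.4706 0.2458 0.1183] yaw(y) 59.6 tilt [ 0.094  0.    -0.996] F [1.2 2.5 1.4] gap 0.0216 
 need units [-0.095 -0.497 -0.03 ] q7 0.17
r 0.1302 ang 1.005 deg 57.6
```

Request:
arm_command(
  targets=[
    {"dx": 0, "dy": -0.28, "dz": 0, "turn": -5},
    {"dx": 0, "dy": -0.28, "dz": 0, "turn": -4},
    {"dx": 0, "dy": -0.2, "dz": 0, "turn": -1},
    {"dx": 0, "dy": -0.15, "dz": 0, "turn": 0},
  ],
)

```text
t: 15.22
tool_pos: [0.4597, 0.2244, 0.1196]
tcp_rot: [0.057, 0.172, 0.983, 0.032]
force: [16.1, 20.9, -29.6]
finger_gap: 0.0221
```

```bash
python3 lev.py
```

```text
t 15.22 pos [0.4597 0.2244 0.1196] yaw(y) 70.4 tilt [ 0.123  0.044 -0.991] F [ 16.1  20.9 -29.6] gap 0.0221 
 need units [-0.058 -0.031  0.016] q7 0.55
r 0.1301 ang 1.19 deg 68.2
```

The lever is at its stop (1.19 rad). I ease the excess force while keeping a small pull, then check.

Request:
arm_command(
  targets=[
    {"dx": 0, "dy": -0.08, "dz": 0, "turn": 0},
    {"dx": 0, "dy": -0.08, "dz": 0, "turn": 0},
    {"dx": 0, "dy": -0.08, "dz": 0, "turn": 0},
  ],
)

```text
t: 15.6
tool_pos: [0.4601, 0.225, 0.1195]
tcp_rot: [0.064, 0.169, 0.982, 0.045]
force: [10.1, 11.6, -15.4]
finger_gap: 0.0222
```

```bash
python3 lev.py; python3 -c "
from h import *
c=grab('scene');save(c,'s7.png',s=1.25);P=cloud(c)
for n,(x0,y0,x1,y1) in {'tall':(290,208,299,222),'short':(204,225,213,238)}.items():print(n,np.median(P[y0:y1,x0:x1,2]))
c=grab('wrist');save(c,'w7.png')"; python3 lev.py
```

```text
t 15.6 pos [0.4601 0.225  0.1195] yaw(y) 70.8 tilt [ 0.141  0.068 -0.988] F [ 10.1  11.6 -15.4] gap 0.0222 
 need units [-0.056 -0.046  0.012] q7 0.62
r 0.13 ang 1.184 deg 67.8
tall 0.1660824933537195
short 0.12096169036689383
t 15.7 pos [0.46   0.225  0.1196] yaw(y) 70.8 tilt [ 0.141  0.067 -0.988] F [  9.5  12.1 -14.9] gap 0.0226 
 need units [-0.056 -0.046  0.014] q7 0.62
r 0.1301 ang 1.184 deg 67.8
```

View pics/s7.png

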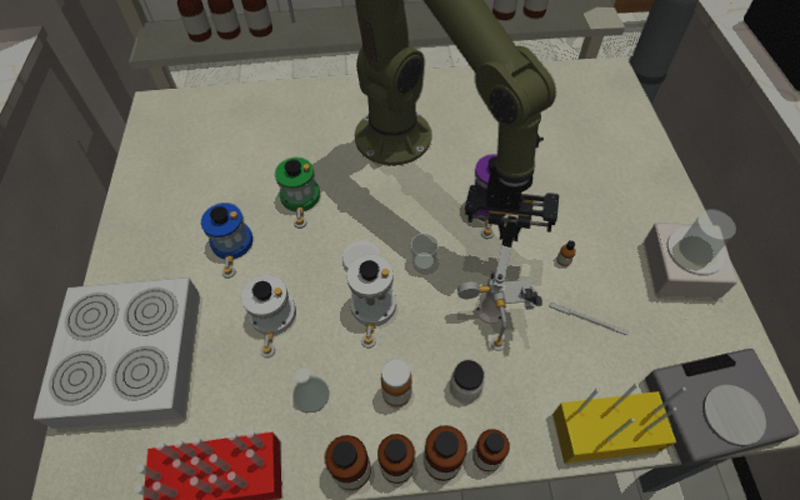

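View pics/w7.png

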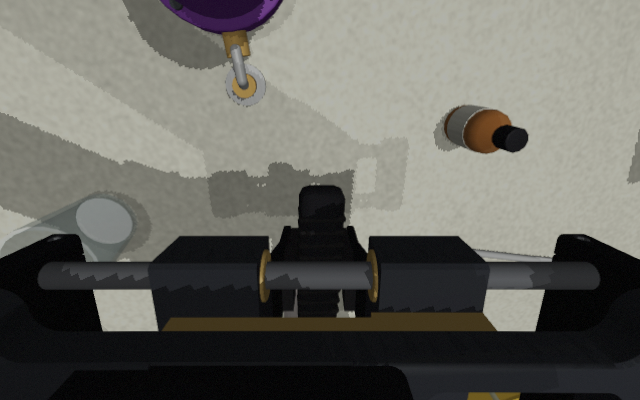

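The scene view shows the lever swung toward the robot with the fingers on its grip (505,235), and the catch lying back at (540,298). Both lids are home and the bystanders look in place. The force is steady and above the spring's 6 N, so I hand in.

```bash
python3 -c "
from bench import manip
print(manip.hand_in())"; python3 lev.py
```

```text
the job is handed in; nothing more can be done
None
the job is handed in; nothing more can be done
```

I pressed both lids home, flipped the catch back, pulled the lever to its stop and handed in at about 15.7 s while still gripping it. The hand-in gives no verdict, and no state could be read after it.

- **Lids:** both stopped hard, the short one at z = 0.1222 m and the tall one at 0.1671 m. Those match the 0.122 and 0.167 m expected when home. A depth check at the end still read about 0.121 and 0.166 m, so neither had risen.
- **Catch:** I pinched the tab, carried it past vertical to about 1.8 rad and let go. The wrist and final scene pictures show it lying back off the lever.
- **Lever:** held at about 1.18–1.19 rad by the TCP position, against a stop at 1.2. The grip gap was 22 mm and the pull about 15 N sideways, above the 6 N spring.
- **Bystanders:** the last picture shows nothing visibly moved; I did not measure their positions.

**What was off:**
- The tool had tilted about 9° from vertical by the end of the pull.
- The wrist carried a side load of about 15 N downward, down from 30 N when the lever first hit its stop.

Both readings were steady at the last check, and the wrist load was well under the 120 N limit.

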